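Unclamp and open the test box

TASK

The check of the unit in the black test box is finished. Swing the toggle clamp beside the box fully back off the lid until it lies on its own stop, and only then lift the lid by its bar handle until it leans back on its stop and stays there; leave clamp and lid open. Do not fling the lid open, and leave the bin, the screwdriver and the bracket where they are.

Things in the scene. Friction and masses are not known exactly. Their poses are not given: they have to be found in the camera images.
- tester: Fixed test box: open-topped black plastic box 160 (x) x 220 (y) x 90 mm on an aluminium plate 10 mm thick, 230 mm in x, y from -140 to +220 mm; hinged black lid, steel toggle clamp at its +y side. Origin on the table under the box's centre; z up, x from the lid's front edge towards its hinge, y towards the clamp. Closed lid's top at z = 108 mm.
- lid (a joint): Angle of the lid about its hinge, rad: 0 shut, 1.85 leaning back on its stop (about 16 degrees beyond upright). Past upright it falls back onto the stop by itself, before that it falls shut.
- lid_hinge (a point): Middle of the lid's hinge line, on the far (+x) top edge of the box (tester frame: x +80, y 0, z 100 mm). The hinge line runs along the tester's y. Lid plate 160 x 220 x 8 mm, its underside through the hinge line, weight 0.35 kg.
- lid_handle (a point): Middle of the lid's handle: round steel bar 12 mm thick, 120 mm long, parallel to the hinge line, on a post at each end (108 mm free between). Lid shut: 135 mm from the hinge towards the front edge (25 mm inside that edge), 53 mm above the hinge, 45 mm above the lid's top (39 mm free under the bar). Moves with the lid on a 145 mm circle about the hinge line.
- clamp (a joint): Angle of the clamp lever, rad: 0 clamped (arm level over the lid, handle upright), 1.3 fully open on its stop (arm up, handle out to +y, 16 degrees above level). Over centre at about 0.5: beyond that it falls open by itself, before that it falls shut.
- clamp_pivot (a point): Pivot of the clamp lever (tester frame: x -20, y +150, z 125 mm), axis along the tester's x, between two steel cheeks. The arm, 75 mm long, reaches towards -y over the lid.
- clamp_top (a point): Top end of the clamp's handle, 120 mm from the pivot. The handle is a round black rubber grip, 22 mm thick and 80 mm long, from 40 to 120 mm from the pivot; upright when clamped. It swings away from the box (to +y) and down as the clamp opens.
- bin: Bystander: open black parts bin 170 x 110 x 60 mm. Origin under its centre.
- driver: Bystander: yellow electric screwdriver lying on the table, 200 mm long along its x, 36 mm high. Origin under it, 100 mm from its rear end.
- bracket: Bystander: steel U bracket 90 x 60 x 40 mm. Origin under its centre.

How it is judged:
By the outcome, as a careful person would: the job done as asked, in the order asked, and still so for the second after the job is handed in, with the robot touching nothing.
It also fails if it takes over 58 s, if anything falls off the work surface, if the arm or the gripper's body presses on something with over 40 N, if the wrist force passes 120 N, or if a joint passes its speed limit or range.

ROBOT

A 7-joint arm with a two-finger parallel gripper is mounted at the origin on the work surface. World frame = base frame: x ahead of the robot, y to its left, z up, the work surface at z = 0. Lengths are in m, angles in rad, forces in N, time in s.
With the tool pointing down it reaches from about 0.4 to 0.875 m from the base axis. Payload 4.4 kg.
Tool frame: the origin (TCP) lies at the very end of the fingers, on their centre line; the grasp point (between the pads) lies 19 mm behind it (robot.tcp_to_grasp is the distance from the TCP to the grasp point, in m); z points along the fingers, y is the line along which they close (so a half turn about z gives the same grasp; the last joint's range is limited). The gripper opens to 85 mm and grips with 20 to 120 N. Pads are 22 mm wide; open, the fingers measure 114 mm over their backs; the gripper's body (76 mm by 85 mm) begins 54 mm behind the grasp point. The pads swing forward as they close: fully open they stand 13 mm farther back than shut.
Start: joints at [1.26, 0.628, 0.038, 1.517, -0.027, 0.996, -0.02], TCP at [0.158, -0.631, 0.231] pointing down, gripper open.
Joint ranges: [-3.06, 3.06], [-0.37, 2.12], [-1.25, 1.32], [0.18, 2.47], [-1.1, 4.24], [0.23, 1.98], [-2.94, 2.94]. Speed limits (rad/s): [2.57, 2.57, 3.14, 3.14, 3.14, 3.14, 3.14].

INTERFACE

Orientations are given as a 3x3 rotation matrix whose columns are the frame's x, y, z axes.
In Python, from bench import robot gives the robot as it stands.
- The arm moves only by the tool jog_arm, never from a script. Its argument "plan" is a list that holds one entry, the list of rows, each a list of 7 numbers: the shift along the tool's x, y, z as a fraction of full scale, then the turn, a rotation vector about the tool's x, y, z as a fraction of full scale, then the opening, from 0 (shut) to 1 (fully open). In form: [[[x, y, z, ax, ay, az, gripper], ...]]. A call has exactly 5 rows; each row is the pose to reach, as a shift and turn from the pose commanded when the call began, along the tool's axes at that moment; what a row does not reach only later rows make up. Full scale, the value 1, is 300 mm for a shift and 90 degrees for a turn. A row lasts 1/8 s, in which the tool goes at most 62.5 mm and 10.7 degrees, less where a joint would pass 70% of its speed; a pose out of reach is approached as far as the arm can. A call with a number of a shift or a turn outside -1 to 1 is refused whole. A call with a gripper value outside its range is refused whole. The fingers move at their own pace and stop on an object; "grip_force" is the grip in N (left out, the last holds). Time passes only in rows, so rows that repeat a pose let the fingers close, or fill a call up. It gives the time, the measured TCP pose, the force, the opening and the grip force at its end, in the units of the state.
- robot.observe(): the state, without advancing time (a new reading comes with each control period).
- robot.snapshot(name): name is "scene" or "top" or "wrist"; returns the picture (400x640x3 uint8, blue, green, red); there is no depth.
- robot.get_calibration(name): a dict with "intrinsics" (3x3 intrinsics, pixels), "R" (3x3) and "t" (3): a world point X has camera coordinates R X + t. Camera axes: x right, y down, z forward; pixel columns grow to the right and rows downward; lengths in m; the calibration is good to about 2 mm. A picture is of the moment at which its call begins: read the wrist's pose just before it. get_calibration takes no time and is no camera call; for the wrist camera it gives the pose at the moment of the call.
- robot.sign_off(): hands the job in; it is judged then, once.
The state is a dict: "clock": time; "joint_pos": joint angles; "joint_vel": joint speeds; "effort": joint torques, N m; "position": TCP position; "tcp_rot": TCP orientation; "force": force on the tool from outside, world axes, zero at the start; "ft_torque": the same for the moment, N m; "gripper_width": opening from 0.0 (shut) to 1.0 (fully open); "grasp_force": force on a finger pad.
Only numpy, scipy, OpenCV 4.12 (cv2) and the standard library are available. Lean on these libraries where they do the work, as an engineer would, in place of code of your own. Each camera call takes 0.05 s, during which the arm holds its last target. There are 200 camera calls.

## Working session

There is one attempt and no reset: what is moved stays moved. The work goes in short steps, Python scripts to look and compute and a tool call to move; the robot and the scene stay as the last step left them, time stands still between calls to the robot, and variables do not carry over. Pictures are saved under pics/ and viewed, at most 10 in all, crops included, and the job is handed in when it is done.

Besides the shell and the picture viewer there is one more tool, called after "Call:" as name(argument=value, ...), one argument or row to a line, values as JSON. jog_arm: Moves the arm, as the interface text tells. Its arguments: {"type":"object","properties":{"plan":{"type":"array"},"grip_force":{"type":"number"}},"required":["plan"]}

```bash
mkdir -p pics; ls; python3 - <<'E'
from bench import robot
import cv2,numpy as np
for n in("scene","top"):
    cv2.imwrite(f"pics/{n}0.png",robot.snapshot(n)); c=robot.get_calibration(n)
    print(n,np.round(c["intrinsics"],1).tolist(),np.round(c["R"],4).tolist(),np.round(c["t"],4).tolist())
s=robot.observe();print(s["clock"],s["position"],np.round(s["tcp_rot"],3).tolist())
E
```

```text
pics
scene [[454.9, 0.0, 315.9], [0.0, 454.9, 192.9], [0.0, 0.0, 1.0]] [[0.4788, 0.8779, -0.0053], [0.5178, -0.2873, -0.8058], [-0.709, 0.3831, -0.5921]] [-0.2472, -0.1107, 2.0072]
top [[428.6, 0.0, 325.0], [0.0, 428.6, 204.3], [0.0, 0.0, 1.0]] [[-0.0024, -1.0, 0.0063], [-0.9928, 0.0016, -0.1199], [0.1199, -0.0066, -0.9928]] [0.0194, 0.5204, 1.317]
0.1 [ 0.1574418  -0.63005245  0.23048077] [[0.97, 0.242, -0.0], [0.242, -0.97, 0.002], [-0.0, -0.002, -1.0]]
```

View pics/scene0.png

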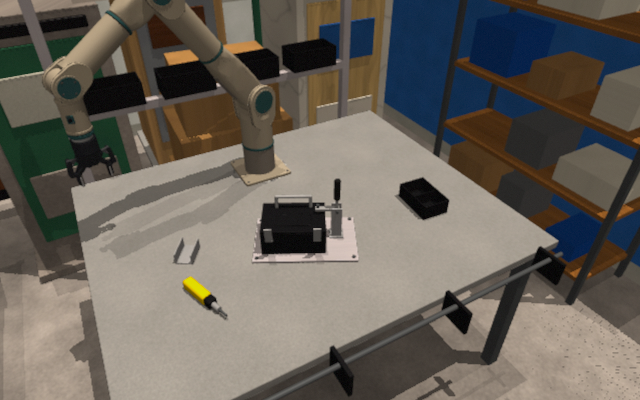

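View pics/top0.png

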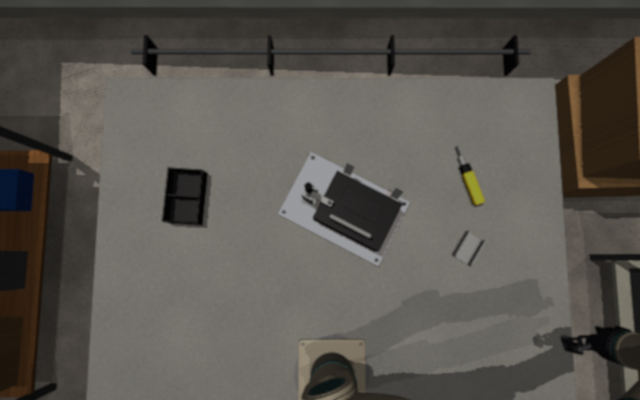

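The top view shows the plate with corners near (310,153), (279,212), (380,265) and (409,203). The handle bar is at about (350,226) and the clamp at (312,193). In the scene view the lid handle is at (293,198) and the clamp grip top at (337,181).

```bash
cat > h.py <<'E'
from bench import robot
import cv2,numpy as np
def proj(n,P,c=None):
    c=c or robot.get_calibration(n); q=np.atleast_2d(P)@np.array(c["R"]).T+c["t"]; q=q@np.array(c["intrinsics"]).T; return q[:,:2]/q[:,2:]
def cast(n,uv,z,c=None):
    c=c or robot.get_calibration(n); R=np.array(c["R"]); o=-R.T@c["t"]
    d=np.c_[np.atleast_2d(uv),np.ones(len(np.atleast_2d(uv)))]@np.linalg.inv(c["intrinsics"]).T@R
    return o+d*((z-o[2])/d[:,2])[:,None]
E
python3 - <<'E'
from h import *
im=cv2.imread("pics/top0.png"); print(im[205,295],im[240,300],im[180,320],im[235,400])
roi=np.zeros(im.shape[:2],np.uint8); roi[140:280,265:425]=1
f=im.astype(int); bg=f[240,295]
m=((np.abs(f-bg).sum(2)>45)&(roi>0)).astype(np.uint8)
m=cv2.morphologyEx(m,cv2.MORPH_CLOSE,np.ones((5,5)))
cs=cv2.findContours(m,0,1)[0]; k=max(cs,key=cv2.contourArea)
vis=cv2.resize(im[140:280,265:425],None,fx=5,fy=5,interpolation=cv2.INTER_CUBIC)
cv2.drawContours(vis,[((k-[265,140])*5+2).astype(int)],-1,(0,0,255),1)
cv2.imwrite("pics/top_roi.png",cv2.resize(vis,(680,595)))
w=cast("top",k[:,0].astype(float),0.01)
r=cv2.minAreaRect((w[:,:2]*1000).astype(np.float32)); print(r)
E
```

```text
[157 153 152] [112 119 122] [157 153 151] [110 116 119]
((522.6007690429688, -45.65711975097656), (357.9244079589844, 250.198974609375), 62.79770278930664)
```

View pics/top_roi.png

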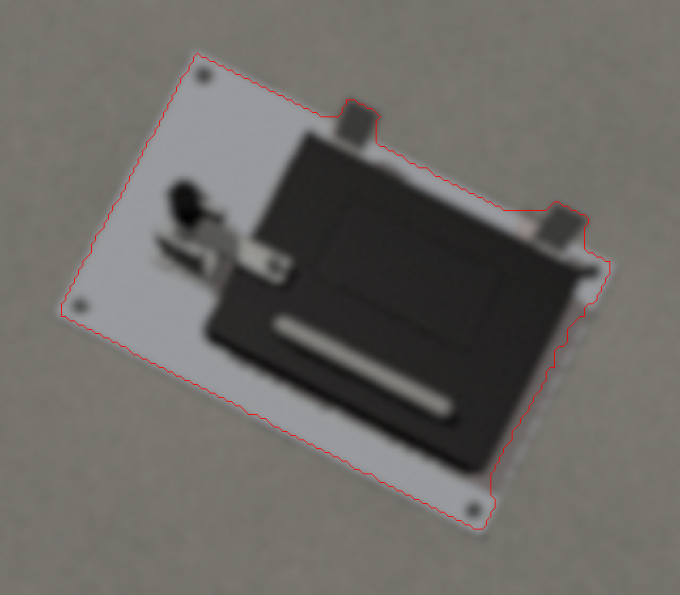

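```bash
cat > fit.py <<'E'
from h import *
L=[((62,314),(-115,220,10)),((196,54),(115,220,10)),((486,529),(-115,-140,10)),((611,264),(115,-140,10)),((274,321),(-55,60,153)),((453,409),(-55,-60,153)),((185,187),(-20,150,245))]
C=[];A=[]
for (u,v),p in L:
    A.append(np.array(p)/1000); C.append(cast("top",[u/4.25+264.5,v/4.25+139.5],p[2]/1000)[0])
A=np.array(A)[:,:2];C=np.array(C)[:,:2]
H=(A-A.mean(0)).T@(C-C.mean(0)); th=np.arctan2(H[0,1]-H[1,0],H[0,0]+H[1,1])
R=np.array([[np.cos(th),-np.sin(th)],[np.sin(th),np.cos(th)]]); t=C.mean(0)-R@A.mean(0)
print("th",th,"t",t); print(np.round((C-A@R.T-t)*1000,1).tolist())
T=lambda p:np.r_[R@np.array(p[:2])/1000+t,p[2]/1000]
if __name__=="__main__":
    for n,p in dict(handle=(-55,0,153),hinge=(80,0,100),pivot=(-20,150,125),ctop=(-20,150,245)).items(): print(n,T(p).round(4),proj("scene",T(p)).round(1))
    print(proj("scene",[T((-55,60,153)),T((-55,-60,153))]).round(1))
    im=cv2.resize(robot.snapshot("scene")[170:270,230:370],None,fx=5,fy=5,interpolation=cv2.INTER_CUBIC); 
    for p in [(-55,60,153),(-55,-60,153),(-20,150,245),(-20,150,125),(-115,220,10),(-115,-140,10),(115,220,10)]:
        q=((proj("scene",T(p))[0]-[229.5,169.5])*5).astype(int); cv2.circle(im,tuple(map(int,q)),4,(0,0,255),1)
    cv2.imwrite("pics/sc_roi.png",im)
E
python3 fit.py
```

```text
th -0.47376561978067805 t [ 0.49538111 -0.07771991]
[[0.7, -6.0], [-4.8, -1.1], [4.5, -0.9], [-2.6, 6.3], [1.1, 7.1], [-3.3, -5.3], [4.4, -0.1]]
handle [ 0.4464 -0.0526  0.153 ] [[292.7 196.5]]
hinge [ 0.5666 -0.1142  0.1   ] [[292.7 233.8]]
pivot [0.546  0.0649 0.125 ] [[336.3 208.2]]
ctop [0.546  0.0649 0.245 ] [[337.1 179.6]]
[[310.  196.1]
 [275.4 196.8]]
```

View pics/sc_roi.png

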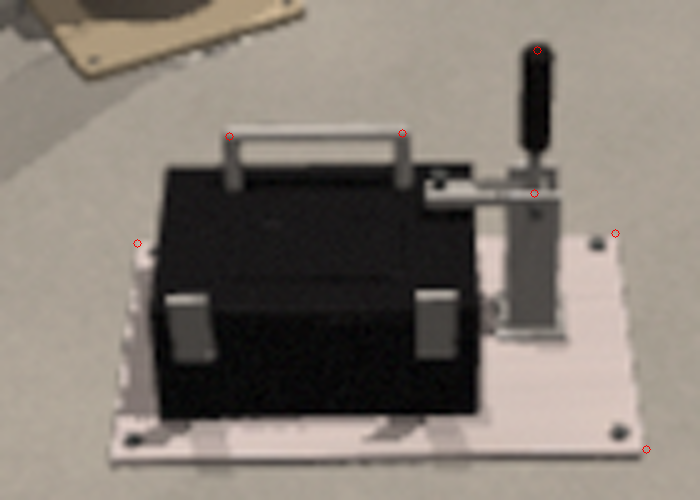

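Overlay circles land on the bar ends, the grip top and the pivot within about 1 px, so the pose fit holds to a few mm. Next is a helper that converts tester-frame targets into jog units.

```bash
cat > go.py <<'E'
# usage: go.py x,y,z,tilt_deg ...  (tester frame mm, TCP; tilt about tester y, + = fingers lean to -x)
import sys,io,contextlib
with contextlib.redirect_stdout(io.StringIO()): from fit import *
from scipy.spatial.transform import Rotation as Ro
s=robot.observe(); p0=np.array(s["position"]); R0=np.array(s["tcp_rot"])
Rt=np.eye(3); Rt[:2,:2]=R
loc=Rt.T@(p0-np.r_[t,0])*1000
print("clock",round(s["clock"],2),"tester",loc.round(1),"F",(Rt.T@s["force"]).round(1),"w",round(s["gripper_width"],2),"gf",round(s["grasp_force"],1),"z",(Rt.T@R0[:,2]).round(3),"q",np.round(s["joint_pos"],2))
base=np.array([[0,1,0],[1,0,0],[0,0,-1.]])   # tool y = tester x, tool x = tester y
for a in sys.argv[1:]:
    *p,ti=map(float,a.split(","))
    Rg=Rt@Ro.from_euler("y",ti,degrees=True).as_matrix()@base
    d=R0.T@(T(p)-p0)/0.3; r=Ro.from_matrix(R0.T@Rg).as_rotvec()/(np.pi/2)
    print(a,d.round(3),r.round(3))
E
python3 go.py -20,95,240,0 -60,0,240,0
```

```text
clock 0.15 tester [ -48.7 -645.8  230.6] F [ 0.3  0.1 -0.1] w 1.0 gf 0.0 z [-0.001  0.001 -1.   ] q [ 1.26  0.63  0.04  1.52 -0.03  1.   -0.02]
-20,95,240,0 [ 1.697 -1.796 -0.029] [-0.001 -0.    -0.543]
-60,0,240,0 [ 1.389 -1.645 -0.029] [-0.001 -0.    -0.543]
```

Call:
jog_arm(
  plan=[
    [[0.13, -0.14, -0.01, 0, 0, -0.11, 0], [0.26, -0.28, -0.02, 0, 0, -0.22, 0], [0.4, -0.42, -0.03, 0, 0, -0.33, 0], [0.54, -0.56, -0.04, 0, 0, -0.44, 0], [0.68, -0.7, -0.05, 0, 0, -0.543, 0]],
  ],
)

```text
clock: 0.78
position: [0.3053, -0.3757, 0.2464]
tcp_rot: [[0.451, 0.893, 0.0], [0.893, -0.451, -0.0], [-0.0, 0.0, -1.0]]
force: [0.8, 0.1, -0.5]
gripper_width: -0.0
grasp_force: 0.0
```

```bash
python3 go.py -20,95,240,0 -20,0,240,0
```

```text
clock 0.78 tester [ -33.2 -351.9  246.4] F [ 0.7  0.4 -0.5] w -0.0 gf 0.0 z [ 0. -0. -1.] q [ 0.99  0.38 -0.22  1.94  0.11  0.83  0.24]
-20,95,240,0 [1.489 0.053 0.021] [0.    0.    0.004]
-20,0,240,0 [1.173 0.051 0.021] [0.    0.    0.004]
```

Call:
jog_arm(
  plan=[
    [[0.19, 0.01, 0, 0, 0, 0, 0], [0.39, 0.02, 0, 0, 0, 0, 0], [0.59, 0.03, 0, 0, 0, 0, 0], [0.79, 0.04, 0, 0, 0, 0, 0], [0.98, 0.05, 0, 0, 0, 0, 0]],
  ],
)

```text
clock: 1.4
position: [0.4526, -0.1208, 0.2464]
tcp_rot: [[0.456, 0.89, 0.0], [0.89, -0.456, -0.0], [-0.0, 0.0, -1.0]]
force: [1.0, -0.2, -0.3]
gripper_width: 0.0
grasp_force: 0.0
```

```bash
python3 go.py -20,95,200,0; python3 - <<'E'
import io,contextlib
with contextlib.redirect_stdout(io.StringIO()): from fit import *
c=robot.get_calibration("wrist"); im=robot.snapshot("wrist").copy()
for p in [(-55,60,153),(-55,-60,153),(-20,150,245),(-20,150,125),(80,0,108)]:
    q=proj("wrist",T(p),c)[0]; print(p,q.round(1)); cv2.circle(im,tuple(map(int,q)),4,(0,0,255),1) if abs(q).max()<2000 else 0
cv2.imwrite("pics/w1.png",im)
E
```

```text
clock 1.4 tester [-18.4 -57.8 246.4] F [ 1.   0.3 -0.3] w 0.0 gf 0.0 z [ 0. -0. -1.] q [ 0.42  0.36 -0.29  1.98  0.14  0.82 -0.43]
-20,95,200,0 [ 0.509 -0.005  0.155] [0.    0.    0.001]
(-55, 60, 153) [267.8  36.9]
(-55, -60, 153) [275. 207.]
(-20, 150, 245) [ 317.6 -338. ]
(-20, 150, 125) [319.7 -99.8]
(80, 0, 108) [436.  125.2]
```

View pics/w1.png

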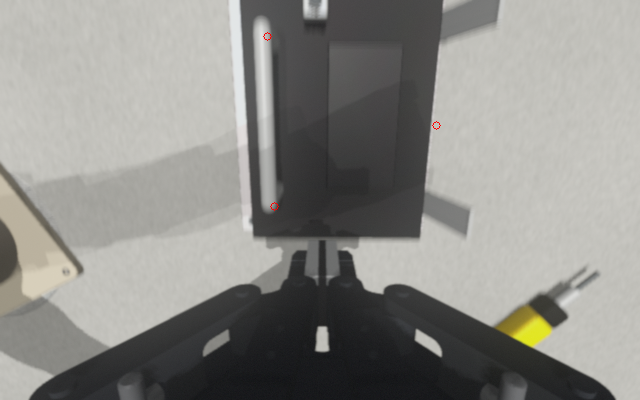

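The wrist view shows the bar running from (262,17) to (268,213), the lid's near corners at (253,237) and (420,237), and the clamp arm tip at (315,15). The bar lies about 5 px left of my prediction, so I'll refine the pose from these points.

```bash
python3 - <<'E'
import io,contextlib
with contextlib.redirect_stdout(io.StringIO()): from fit import *
for uv,p in [((262,17),(-55,66,153)),((268,213),(-55,-66,153)),((253,237),(-80,-110,108)),((420,237),(80,-110,108)),((315.5,20),(-20,75,135))]:
    w=cast("wrist",np.array(uv)+0.,p[2]/1000)[0]; print(p,(R.T@(w[:2]-t)*1000).round(1))
E
```

```text
(-55, 66, 153) [-59.6  82.4]
(-55, -66, 153) [-60.3 -55. ]
(-80, -110, 108) [-83.1 -93.6]
(80, -110, 108) [ 76.  -92.1]
(-20, 75, 135) [-24.2  85.5]
```

```bash
python3 go.py; python3 - <<'E'
import io,contextlib
with contextlib.redirect_stdout(io.StringIO()): from fit import *
c=robot.get_calibration("wrist"); im=robot.snapshot("wrist"); cv2.imwrite("pics/w2.png",im); c2=robot.get_calibration("wrist"); print(c["t"],c2["t"])
g=cv2.cvtColor(im,cv2.COLOR_BGR2GRAY)
m=((g>110)).astype(np.uint8)
for k in cv2.findContours(m,1,1)[0]:
    r=cv2.minAreaRect(k)
    if max(r[1])>120 and max(r[1])<260 and min(r[1])<25:
        b=cv2.boxPoints(r); print(r); w=cast("wrist",b.astype(float),.153,c); print(((w[:,:2]-t)@R*1000).round(1).tolist())
d=(g<90).astype(np.uint8); col=d[:250,300]; print("dark rows col 350",[i for i in range(1,300) if d[i,350]!=d[i-1,350]],"row 150",[i for i in range(1,640) if d[150,i]!=d[150,i-1]])
E
```

```text
clock 1.45 tester [-18.3 -48.  246.9] F [0.1 7.5 0.9] w 0.0 gf 0.0 z [ 0.002  0.007 -1.   ] q [ 0.41  0.36 -0.3   1.98  0.14  0.82 -0.43]
[-0.45964064  0.0627781   0.42172814] [-0.45928881  0.05791362  0.42089436]
((266.6280822753906, 133.45822143554688), (183.28175354003906, 17.950654983520508), 87.87889862060547)
[[-65.5, 67.0], [-53.2, 67.6], [-52.0, -64.6], [-66.2, -65.3]]
dark rows col 350 [65, 86, 89, 90] row 150 [250, 258, 276, 427]
```

```bash
sed -i 's/^T=lambda/t=t+R@np.array([-.003,.001])\nT=lambda/' fit.py; python3 go.py -20,100,200,0 -20,205,200,0
```

```text
clock 1.5 tester [-15.4 -53.  246.7] F [0.4 0.1 0. ] w -0.0 gf 0.0 z [ 0.001  0.005 -1.   ] q [ 0.41  0.36 -0.3   1.98  0.14  0.82 -0.42]
-20,100,200,0 [ 0.509 -0.01   0.158] [ 0.001 -0.003  0.008]
-20,205,200,0 [ 0.859 -0.005  0.16 ] [ 0.001 -0.003  0.008]
```

Call:
jog_arm(
  plan=[
    [[0.15, 0, 0.02, 0, 0, 0, 0], [0.3, 0, 0.06, 0, 0, 0, 0], [0.42, -0.01, 0.1, 0, 0, 0, 0], [0.5, -0.01, 0.14, 0, 0, 0, 0], [0.51, -0.01, 0.155, 0, 0, 0, 0]],
  ],
)

```text
clock: 2.12
position: [0.5188, 0.0162, 0.199]
tcp_rot: [[0.453, 0.891, -0.001], [0.891, -0.453, 0.001], [-0.0, -0.001, -1.0]]
force: [-0.5, -0.2, -0.8]
gripper_width: -0.004
grasp_force: 0.0
```

```bash
python3 go.py -20,205,200,0
```

```text
clock 2.12 tester [-19.   93.3 199. ] F [-0.4 -0.4 -0.8] w -0.0 gf 0.0 z [-0.001 -0.    -1.   ] q [ 0.11  0.5  -0.29  1.91  0.2   0.76 -0.75]
-20,205,200,0 [ 0.372 -0.002 -0.003] [-0.001  0.     0.002]
```

Call:
jog_arm(
  plan=[
    [[0.04, 0, 0, 0, 0, 0, 0], [0.08, 0, 0, 0, 0, 0, 0], [0.12, 0, 0, 0, 0, 0, 0], [0.15, 0, 0, 0, 0, 0, 0], [0.18, 0, 0, 0, 0, 0, 0]],
  ],
)

```text
clock: 2.75
position: [0.5439, 0.0633, 0.1999]
tcp_rot: [[0.456, 0.89, 0.0], [0.89, -0.456, -0.0], [-0.0, 0.0, -1.0]]
force: [1.1, -0.7, 0.6]
gripper_width: 0.001
grasp_force: 0.3
```

```bash
python3 go.py -20,205,200,0
```

```text
clock 2.75 tester [-18.2 146.6 199.9] F [ 1.3 -0.1  0.6] w 0.0 gf 0.3 z [ 0. -0. -1.] q [ 0.02  0.53 -0.28  1.84  0.2   0.8  -0.84]
-20,205,200,0 [ 0.195 -0.006 -0.   ] [0. 0. 0.]
```

Call:
jog_arm(
  plan=[
    [[0.04, 0, 0, 0, 0, 0, 0], [0.08, 0, 0, 0, 0, 0, 0], [0.12, 0, 0, 0, 0, 0, 0], [0.16, 0, 0, 0, 0, 0, 0], [0.2, 0, 0, 0, 0, 0, 0]],
  ],
)

```text
clock: 3.38
position: [0.5713, 0.1174, 0.1998]
tcp_rot: [[0.455, 0.89, 0.0], [0.89, -0.455, 0.0], [0.0, 0.0, -1.0]]
force: [0.0, 0.4, -0.1]
gripper_width: -0.002
grasp_force: 0.0
```

```bash
python3 go.py; python3 - <<'E'
from h import *
im=robot.snapshot("scene"); cv2.imwrite("pics/s2.png",cv2.resize(im[130:270,220:400],None,fx=4,fy=4,interpolation=cv2.INTER_CUBIC))
E
```

```text
clock 3.38 tester [-18.5 207.2 199.8] F [-0.2  0.4 -0.1] w -0.0 gf 0.0 z [ 0.  0. -1.] q [-0.07  0.58 -0.28  1.74  0.2   0.85 -0.91]
```

View pics/s2.png

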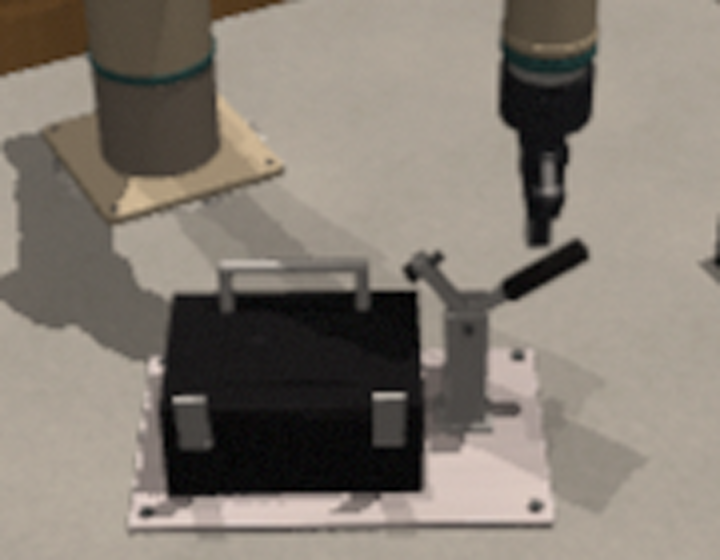

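The clamp has swung over: the handle points out to +y with its tip near (585,245) in the crop, and the arm is up. It may still be moving, so I'll raise the tool and measure it again.

Call:
jog_arm(
  plan=[
    [[0, 0, -0.08, 0, 0, 0, 0], [0, 0, -0.15, 0, 0, 0, 0.3], [-0.1, 0, -0.15, 0, 0, 0, 0.6], [-0.2, 0, -0.15, 0, 0, 0, 0.6], [-0.3, 0, -0.15, 0, 0, 0, 0.6]],
  ],
)

```text
clock: 4.05
position: [0.5295, 0.0356, 0.2449]
tcp_rot: [[0.456, 0.89, 0.0], [0.89, -0.456, -0.0], [-0.0, 0.0, -1.0]]
force: [0.1, -0.6, -0.2]
gripper_width: 0.6
grasp_force: 0.0
```

```bash
python3 go.py -58,1,200,0 -58,1,134,0; python3 - <<'E'
import io,contextlib
with contextlib.redirect_stdout(io.StringIO()): from fit import *
im=robot.snapshot("scene"); v=cv2.resize(im[130:270,220:400],None,fx=4,fy=4,interpolation=cv2.INTER_CUBIC)
for a in (.9,1.1,1.3):
    q=proj("scene",T((-20,150+120*np.sin(a),125+120*np.cos(a))))[0]; print(a,q.round(1)); cv2.circle(v,tuple(map(int,(q-[219.5,129.5])*4)),3,(0,0,255),-1)
cv2.imwrite("pics/s3.png",v)
E
```

```text
clock 4.05 tester [-18.3 115.4 244.9] F [ 0.4 -0.5 -0.2] w 0.6 gf 0.0 z [ 0. -0. -1.] q [ 0.08  0.45 -0.3   1.83  0.17  0.88 -0.76]
-58,1,200,0 [-0.381 -0.133  0.15 ] [0. 0. 0.]
-58,1,134,0 [-0.381 -0.133  0.37 ] [0. 0. 0.]
0.9 [364.9 189.6]
1.1 [368.4 194.4]
1.3 [370.5 199.6]
```

View pics/s3.png

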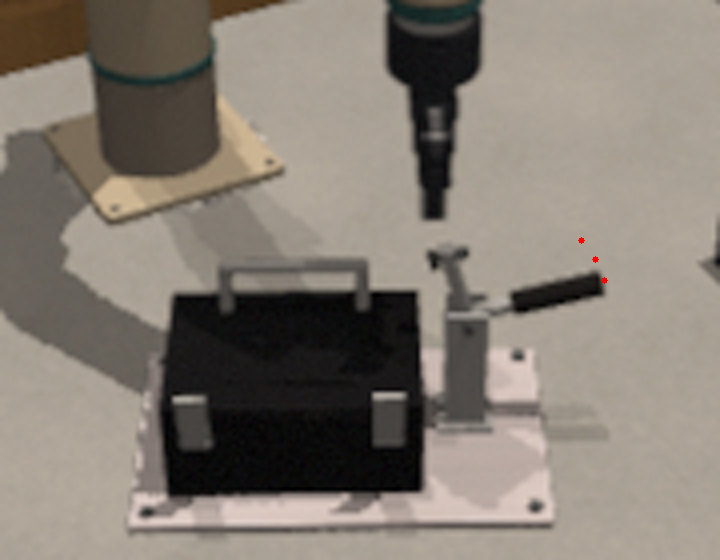

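The handle tip sits on the 1.3 rad mark (603,280), so the clamp is fully open. Now to the lid handle.

Call:
jog_arm(
  plan=[
    [[-0.15, -0.05, 0, 0, 0, 0, 0.6], [-0.3, -0.1, 0.03, 0, 0, 0, 0.6], [-0.37, -0.133, 0.08, 0, 0, 0, 0.6], [-0.381, -0.133, 0.13, 0, 0, 0, 0.6], [-0.381, -0.133, 0.18, 0, 0, 0, 0.6]],
  ],
)

```text
clock: 4.72
position: [0.4423, -0.0478, 0.1907]
tcp_rot: [[0.457, 0.89, 0.001], [0.89, -0.457, -0.0], [-0.0, 0.001, -1.0]]
force: [0.3, 0.2, -0.7]
gripper_width: 0.595
grasp_force: 0.0
```

```bash
python3 go.py -58,1,134,0
```

```text
clock 4.72 tester [-57.9   1.4 190.7] F [ 0.2  0.3 -0.7] w 0.6 gf 0.0 z [ 0.001 -0.    -1.   ] q [ 0.25  0.41 -0.27  2.11  0.18  0.64 -0.63]
-58,1,134,0 [-0.001 -0.     0.189] [ 0.  0. -0.]
```

Call:
jog_arm(
  plan=[
    [[0, 0.007, 0.06, 0, 0, 0, 0.6], [0, 0.007, 0.12, 0, 0, 0, 0.6], [0, 0.007, 0.17, 0, 0, 0, 0.6], [0, 0.007, 0.189, 0, 0, 0, 0.6], [0, 0.007, 0.189, 0, 0, 0, 0.5]],
  ],
)

```text
clock: 5.35
position: [0.4442, -0.0481, 0.1341]
tcp_rot: [[0.456, 0.89, -0.0], [0.89, -0.456, 0.0], [-0.0, -0.0, -1.0]]
force: [-0.3, -0.1, 0.0]
gripper_width: 0.499
grasp_force: 0.0
```

Call:
jog_arm(
  plan=[
    [[0, 0, 0, 0, 0, 0, 0.3], [0, 0, 0, 0, 0, 0, 0.1], [0, 0, 0, 0, 0, 0, 0], [0, 0, 0, 0, 0, 0, 0], [0, 0, 0, 0, 0, 0, 0]],
  ],
  grip_force=25,
)

```text
clock: 5.98
position: [0.4444, -0.0481, 0.1347]
tcp_rot: [[0.456, 0.89, 0.001], [0.89, -0.456, -0.0], [0.0, 0.001, -1.0]]
force: [-1.1, 0.3, 6.1]
gripper_width: 0.128
grasp_force: 24.6
```

```bash
python3 go.py; python3 - <<'E'
from h import *
cv2.imwrite("pics/w3.png",robot.snapshot("wrist"))
E
```

```text
clock 5.97 tester [-55.9   2.1 134.7] F [-1.1 -0.2  6.1] w 0.13 gf 24.6 z [ 0.001  0.    -1.   ] q [ 0.21  0.51 -0.23  2.16  0.24  0.49 -0.68]
```

View pics/w3.png

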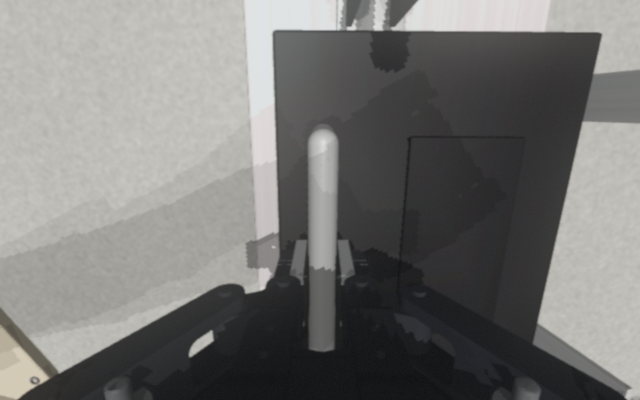

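Firm grip on the middle of the bar: it runs between the pads in the image, with 24.6 N on them. Next I'll work out the arc about the hinge.

```bash
cat > arc.py <<'E'
import numpy as np
def G(f): 
    c,s=np.cos(f),np.sin(f); ti=np.radians(12)*np.clip((f-1.2)/.65,0,1)
    return np.array([-135*c+53*s-19*np.sin(ti),135*s+53*c-19*np.cos(ti)]),ti
for a,b in [(0,.3),(.3,.6),(.6,.9),(.9,1.2),(1.2,1.45),(1.45,1.65),(1.65,1.85)]:
    p0,t0=G(a); print(a,b)
    for f in np.linspace(a,b,6)[1:]:
        p,ti=G(f); d=p-p0; 
        y=d[0]*np.cos(t0)-d[1]*np.sin(t0); z=-d[0]*np.sin(t0)-d[1]*np.cos(t0)
        print("  [0,%.3f,%.3f,%.3f,0,0,0]"%(y/300,z/300,(ti-t0)/(np.pi/2)))
E
python3 arc.py
```

```text
0 0.3
  [0,0.011,-0.027,0.000,0,0,0]
  [0,0.024,-0.053,0.000,0,0,0]
  [0,0.039,-0.078,0.000,0,0,0]
  [0,0.055,-0.102,0.000,0,0,0]
  [0,0.072,-0.125,0.000,0,0,0]
0.3 0.6
  [0,0.019,-0.022,0.000,0,0,0]
  [0,0.039,-0.043,0.000,0,0,0]
  [0,0.060,-0.063,0.000,0,0,0]
  [0,0.083,-0.081,0.000,0,0,0]
  [0,0.106,-0.098,0.000,0,0,0]
0.6 0.9
  [0,0.024,-0.016,0.000,0,0,0]
  [0,0.050,-0.030,0.000,0,0,0]
  [0,0.076,-0.042,0.000,0,0,0]
  [0,0.103,-0.053,0.000,0,0,0]
  [0,0.130,-0.062,0.000,0,0,0]
0.9 1.2
  [0,0.028,-0.008,0.000,0,0,0]
  [0,0.056,-0.014,0.000,0,0,0]
  [0,0.085,-0.018,0.000,0,0,0]
  [0,0.114,-0.020,0.000,0,0,0]
  [0,0.143,-0.021,0.000,0,0,0]
1.2 1.45
  [0,0.023,0.001,0.010,0,0,0]
  [0,0.046,0.003,0.021,0,0,0]
  [0,0.069,0.006,0.031,0,0,0]
  [0,0.092,0.010,0.041,0,0,0]
  [0,0.114,0.015,0.051,0,0,0]
1.45 1.65
  [0,0.018,0.004,0.008,0,0,0]
  [0,0.036,0.008,0.016,0,0,0]
  [0,0.054,0.013,0.025,0,0,0]
  [0,0.072,0.019,0.033,0,0,0]
  [0,0.089,0.026,0.041,0,0,0]
1.65 1.85
  [0,0.017,0.006,0.008,0,0,0]
  [0,0.035,0.013,0.016,0,0,0]
  [0,0.052,0.021,0.025,0,0,0]
  [0,0.068,0.029,0.033,0,0,0]
  [0,0.085,0.038,0.041,0,0,0]
```

Call:
jog_arm(
  plan=[
    [[0, 0.011, -0.027, 0, 0, 0, 0], [0, 0.024, -0.053, 0, 0, 0, 0], [0, 0.039, -0.078, 0, 0, 0, 0], [0, 0.055, -0.102, 0, 0, 0, 0], [0, 0.072, -0.125, 0, 0, 0, 0]],
  ],
)

```text
clock: 6.65
position: [0.4623, -0.0575, 0.1719]
tcp_rot: [[0.455, 0.89, -0.003], [0.89, -0.455, 0.001], [-0.001, -0.003, -1.0]]
force: [-2.2, 3.8, -1.5]
gripper_width: 0.129
grasp_force: 24.4
```

```bash
python3 go.py
```

```text
clock 6.65 tester [-35.6   1.9 171.9] F [-3.7  2.4 -1.5] w 0.13 gf 24.4 z [-0.003 -0.001 -1.   ] q [ 0.25  0.47 -0.26  2.07  0.2   0.63 -0.62]
```

Forces are low and the lid is following.

Call:
jog_arm(
  plan=[
    [[0, 0.019, -0.022, 0, 0, 0, 0], [0, 0.039, -0.043, 0, 0, 0, 0], [0, 0.06, -0.063, 0, 0, 0, 0], [0, 0.083, -0.081, 0, 0, 0, 0], [0, 0.106, -0.098, 0, 0, 0, 0]],
  ],
)

```text
clock: 7.28
position: [0.488, -0.0709, 0.2016]
tcp_rot: [[0.455, 0.89, -0.008], [0.89, -0.455, 0.002], [-0.002, -0.008, -1.0]]
force: [-9.8, 5.9, 10.2]
gripper_width: 0.13
grasp_force: 25.0
```

Call:
jog_arm(
  plan=[
    [[0, 0.024, -0.016, 0, 0, 0, 0], [0, 0.05, -0.03, 0, 0, 0, 0], [0, 0.076, -0.042, 0, 0, 0, 0], [0, 0.103, -0.053, 0, 0, 0, 0], [0, 0.13, -0.062, 0, 0, 0, 0]],
  ],
)

```text
clock: 7.9
position: [0.5255, -0.0904, 0.2216]
tcp_rot: [[0.456, 0.89, -0.001], [0.89, -0.456, -0.0], [-0.001, -0.001, -1.0]]
force: [-5.7, 2.0, 10.0]
gripper_width: 0.128
grasp_force: 26.1
```

```bash
python3 go.py
```

```text
clock 7.9 tester [ 35.6   1.5 221.6] F [-6.  -0.8 10. ] w 0.13 gf 26.1 z [-0.001 -0.001 -1.   ] q [ 0.31  0.49 -0.28  1.85  0.18  0.83 -0.53]
```

Call:
jog_arm(
  plan=[
    [[0, 0.028, -0.007, 0, 0, 0, 0], [0, 0.056, -0.012, 0, 0, 0, 0], [0, 0.085, -0.015, 0, 0, 0, 0], [0, 0.114, -0.017, 0, 0, 0, 0], [0, 0.143, -0.018, 0, 0, 0, 0]],
  ],
)

```text
clock: 8.52
position: [0.565, -0.1109, 0.2265]
tcp_rot: [[0.456, 0.89, 0.001], [0.89, -0.456, -0.001], [-0.001, 0.001, -1.0]]
force: [-2.9, 1.8, 1.4]
gripper_width: 0.128
grasp_force: 26.4
```

Call:
jog_arm(
  plan=[
    [[0, 0.023, 0.001, 0.01, 0, 0, 0], [0, 0.046, 0.003, 0.021, 0, 0, 0], [0, 0.069, 0.006, 0.031, 0, 0, 0], [0, 0.092, 0.01, 0.041, 0, 0, 0], [0, 0.114, 0.015, 0.051, 0, 0, 0]],
  ],
)

```text
clock: 9.15
position: [0.5955, -0.1268, 0.2208]
tcp_rot: [[0.456, 0.887, -0.072], [0.89, -0.455, 0.036], [-0.001, -0.08, -0.997]]
force: [-2.0, -2.3, 4.9]
gripper_width: 0.133
grasp_force: 26.9
```

```bash
python3 go.py; python3 - <<'E'
import io,contextlib
with contextlib.redirect_stdout(io.StringIO()): from fit import *
im=robot.snapshot("scene"); cv2.imwrite("pics/s4.png",cv2.resize(im[130:270,220:400],None,fx=4,fy=4,interpolation=cv2.INTER_CUBIC))
E
```

```text
clock 9.15 tester [114.5   1.  220.8] F [-0.7 -3.   4.9] w 0.13 gf 26.9 z [-0.08  -0.001 -0.997] q [ 0.34  0.63 -0.28  1.57  0.16  1.04 -0.45]
```

View pics/s4.png

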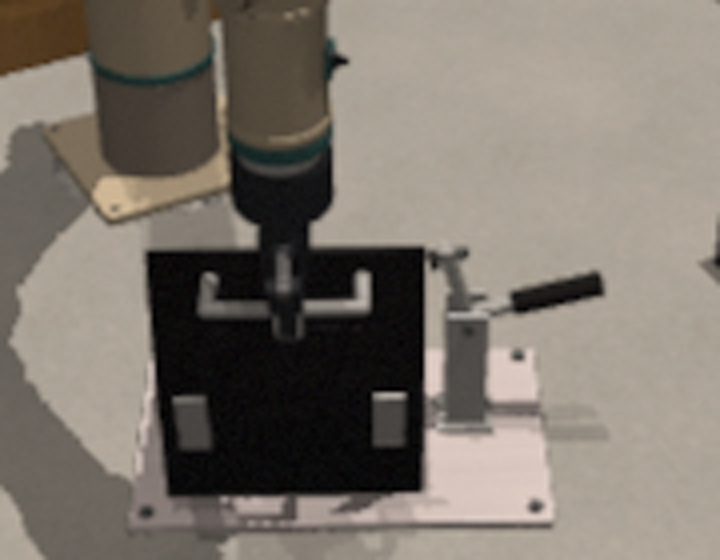

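The lid is nearly upright and still gripped, with the clamp still open. Two more arc moves.

Call:
jog_arm(
  plan=[
    [[0, 0.018, 0.004, 0.008, 0, 0, 0], [0, 0.036, 0.008, 0.016, 0, 0, 0], [0, 0.054, 0.013, 0.025, 0, 0, 0], [0, 0.072, 0.019, 0.033, 0, 0, 0], [0, 0.089, 0.026, 0.041, 0, 0, 0]],
  ],
)

```text
clock: 9.82
position: [0.6181, -0.1385, 0.2102]
tcp_rot: [[0.456, 0.88, -0.13], [0.89, -0.452, 0.065], [-0.002, -0.145, -0.989]]
force: [-2.9, -5.2, 3.6]
gripper_width: 0.127
grasp_force: 27.3
```

Call:
jog_arm(
  plan=[
    [[0, 0.015, 0.005, 0.008, 0, 0, 0], [0, 0.03, 0.011, 0.016, 0, 0, 0], [0, 0.045, 0.017, 0.025, 0, 0, 0], [0, 0.06, 0.025, 0.033, 0, 0, 0], [0, 0.075, 0.033, 0.041, 0, 0, 0]],
  ],
)

```text
clock: 10.45
position: [0.6362, -0.1479, 0.1966]
tcp_rot: [[0.456, 0.87, -0.187], [0.89, -0.446, 0.094], [-0.002, -0.209, -0.978]]
force: [-1.5, -4.4, 1.6]
gripper_width: 0.128
grasp_force: 27.4
```

```bash
python3 go.py
```

```text
clock 10.45 tester [160.4   0.8 196.6] F [ 0.7 -4.5  1.6] w 0.13 gf 27.4 z [-0.209 -0.002 -0.978] q [ 0.35  0.8  -0.28  1.31  0.14  1.26 -0.39]
```

Call:
jog_arm(
  plan=[
    [[0, 0.003, 0.002, 0, 0, 0, 0], [0, 0.006, 0.004, 0, 0, 0, 0], [0, 0.009, 0.005, 0, 0, 0, 0], [0, 0.011, 0.006, 0, 0, 0, 0], [0, 0.011, 0.006, 0, 0, 0, 0]],
  ],
)

```text
clock: 11.08
position: [0.6383, -0.1491, 0.1947]
tcp_rot: [[0.456, 0.87, -0.187], [0.89, -0.446, 0.093], [-0.002, -0.209, -0.978]]
force: [-3.7, -4.5, 2.8]
gripper_width: 0.127
grasp_force: 27.6
```

```bash
python3 go.py
```

```text
clock 11.07 tester [162.7   0.7 194.7] F [-1.2 -5.7  2.8] w 0.13 gf 27.6 z [-0.209 -0.002 -0.978] q [ 0.35  0.8  -0.28  1.31  0.14  1.26 -0.39]
```

The grip point now gives a lid angle of 1.85 rad. I'll release with a small opening.

Call:
jog_arm(
  plan=[
    [[0, 0, 0, 0, 0, 0, 0.2], [0, 0, 0, 0, 0, 0, 0.3], [0, 0, 0, 0, 0, 0, 0.32], [0, 0, 0, 0, 0, 0, 0.32], [0, 0, 0, 0, 0, 0, 0.32]],
  ],
)

```text
clock: 11.7
position: [0.6394, -0.1478, 0.1952]
tcp_rot: [[0.455, 0.871, -0.184], [0.89, -0.446, 0.095], [0.0, -0.207, -0.978]]
force: [0.9, 0.0, 0.5]
gripper_width: 0.32
grasp_force: 0.0
```

Call:
jog_arm(
  plan=[
    [[0, 0, -0.05, 0, 0, 0, 0.32], [0, 0, -0.12, 0, 0, 0, 0.32], [0, 0, -0.2, 0, 0, 0, 0.32], [0, 0, -0.3, 0, 0, 0, 0.32], [0, 0, -0.4, 0, 0, 0, 0.32]],
  ],
)

```text
clock: 12.32
position: [0.6615, -0.1596, 0.3147]
tcp_rot: [[0.456, 0.871, -0.184], [0.89, -0.446, 0.094], [0.0, -0.207, -0.978]]
force: [0.8, 0.0, 0.1]
gripper_width: 0.321
grasp_force: 0.0
```

```bash
python3 go.py; python3 - <<'E'
import io,contextlib
with contextlib.redirect_stdout(io.StringIO()): from fit import *
im=robot.snapshot("scene"); v=cv2.resize(im[130:270,220:400],None,fx=4,fy=4,interpolation=cv2.INTER_CUBIC)
c,s=np.cos(1.85),np.sin(1.85)
for p in [(80-135*c+53*s,y,100+135*s+53*c) for y in(-60,60)]+[(-20,150+120*np.sin(1.3),125+120*np.cos(1.3))]:
    cv2.circle(v,tuple(map(int,(proj("scene",T(p))[0]-[219.5,129.5])*4)),3,(0,0,255),-1)
a=cv2.resize(robot.snapshot("top"),(560,350)); cv2.imwrite("pics/end.png",cv2.resize(np.vstack([v[:,:560],a]),(364,592)) if 0 else v)
E
```

```text
clock 12.32 tester [188.2   2.  314.7] F [0.7 0.4 0.1] w 0.32 gf 0.0 z [-0.207  0.    -0.978] q [ 0.35  0.76 -0.28  1.06  0.12  1.55 -0.37]
```

View pics/end.png

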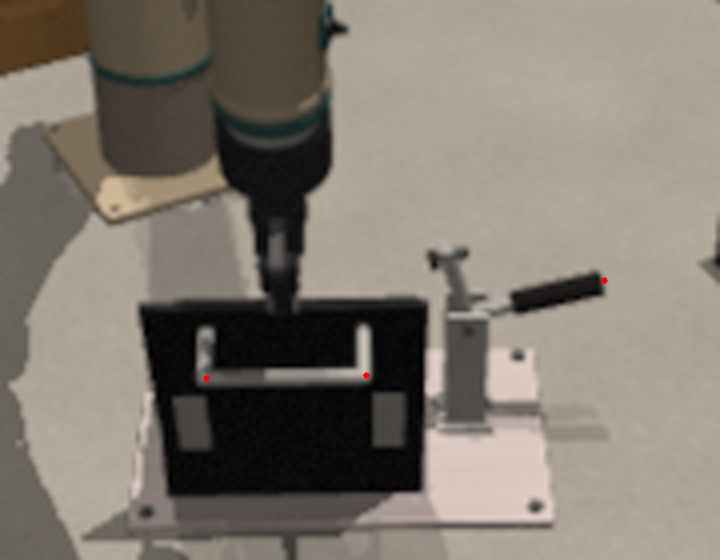

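The lid bar sits on the 1.85 rad marks and the clamp tip on its 1.3 rad mark. The gripper is about 60 mm clear of the lid and reads no contact force, so I'm handing in.

```bash
python3 -c "
from bench import robot
print(robot.sign_off())"
```

```text
the job is handed in; nothing more can be done
None
```

The clamp was swung back onto its stop first, then the lid was lifted slowly by its bar until it leaned on its stop; both were left open with the arm clear, and the job was handed in at about 12 s.

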